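# Shut and latch the sandwich press

## Task

Put the sandwich press in order for storage: push its half-open lid all the way shut, and then push the red latch lever at its front over, away from you, until it snaps into its locked position against the lid. Do both by pushing on the outside with the fingertips only: do not pinch the lever, do not reach under the lid, do not lift, tip or shove the press along, and leave the other things on the worktop where they stand. Finish clear of everything.

Things in the scene. Friction and masses are not known exactly. Their poses are not given: they have to be found in the camera images.
- press: the sandwich press, black base with a steel lid, 3 kg, standing loose on four rubber feet; base 160 (x) x 210 (y) x 52 mm high. Origin: centre of its underside, on the worktop. Its x axis points from the front (latch) to the back (lid hinge), z up; the front is turned roughly toward the robot (within 0.4 rad). Closed, the lid's black top lies 88 mm above the worktop
- lid (a joint): hinge of the press's lid, rad: 0 = fully shut, grows as the front edge rises (about 1.2 at most). Starts part open, 0.45 to 0.9. The hinge line is parallel to the press's y axis through lid_hinge. A stiff friction hinge: the lid stays where it is left, and about 1 to 6 N on top near its front moves it down
- lid_hinge (a point): point in the middle of the lid's hinge line, in the press's frame at x = +80 mm, z = 57 mm
- lid_push (a point): point on the outer (upper) face of the lid, on its middle line, 135 mm from the hinge line along the lid and 31 mm out from it square to the lid; the lid's front edge is 29 mm further on (plus a 13 mm lip lower down). Its z axis is the outward normal of the lid's top, its x axis runs along the lid toward the hinge. The top face there is flat, 176 mm wide
- lid_plate: the dark grill plate under the lid (136 x 176 x 6 mm), the lid's underside; not to be touched
- latch (a joint): the latch lever's hinge, rad: 0 = open, stable, leaning 0.75 rad from upright toward the front, away from the lid; 1.0 = locked, stable, leaning 0.25 rad from upright back to the lid. A spring drives it away from 0.5 to whichever end is nearer, so beyond about 0.55 it snaps over by itself. At its pad it takes about 4 N to start it, falling to 0 at 0.5
- latch_pivot (a point): middle of the lever's pivot line, which is parallel to the press's y axis; in the press's frame at x = -106 mm, z = 35 mm
- latch_pad (a point): middle of the front face of the lever's red pad, 72 mm from the pivot line along the lever and 7 mm in front of it. Open it is in the press's frame at about x = -160 mm, z = 83 mm; locked at about x = -95 mm, z = 107 mm, so it rises about 25 mm on the way: push with the tips about at the height of this point and rise with it, or the top of the pad comes up under the gripper's body and jams
- latch_front: the red pad on the front of the latch lever, 64 mm wide (along the press's y), 24 mm along the lever, from 60 to 84 mm from the pivot, 6 mm thick; push on this. Origin: on the pivot line
- latch_back: the steel plate on the back of the red pad (lid side), 58 mm wide, 18 mm along the lever, 5 mm thick. Origin: on the pivot line
- salt: glass salt shaker with a grey cap, 44 mm across, 90 mm tall, loose, stands to the left of the press; origin under its centre
- spice_red: spice jar with a red cap, 45 mm across, 106 mm tall, loose, stands to the right of the press; origin under its centre
- yoghurt: white-blue yoghurt tub, 72 mm across, 72 mm tall, loose, stands to the front right of the press; origin under its centre
- white_mug: white mug, 82 mm across, 94 mm tall, loose; origin under its centre
- glass: drinking glass, 84 mm across, 89 mm tall, loose; origin under its centre
- lemon: lemon, 78 x 55 x 56 mm, loose, lies to the front left of the press; origin under its centre

How it is judged (in metres and radians):
On the way, in this order (a step that is already met when the one before it is completed fails the run):
1. the lid is shut, the latch still open (value of joint lid below 0.04 rad and value of joint latch below 0.4 rad), for 0.1 s.
2. the latch has snapped over with the lid shut (value of joint latch above 0.93 rad and value of joint lid below 0.06 rad), for 0.2 s.
At the end, for the whole second after the job is handed in: The lid is shut (joint under 0.06 rad), the latch is locked (joint over 0.93), both at rest; the press stands level within 40 mm of where it started, and the other loose things within 30 mm of theirs (all of step 2 and distance of press from where it was at the start of the episode below 0.04 m and angle between press's own z axis and vertical below 0.03 rad and linear speed of press below 0.02 m/s and velocity of joint each of latch, lid below 0.05 rad/s and velocity of joint lid above -0.05 rad/s and distance of each of salt, spice_red, yoghurt, white_mug, glass, lemon from where it was at the start of the episode below 0.03 m); the robot touches nothing.
It fails at once if the latch is flipped while the lid is not shut (value of joint latch above 0.6 rad and value of joint lid above 0.08 rad).
It fails at once if the latch lever is pinched (fingers on its front and back at once) (contact force between the fingers and latch_front above 1 N and contact force between the fingers and latch_back above 1 N).
It fails at once if the fingers reach under the lid (contact force between the fingers and lid_plate above 1 N).
It fails at once if the press is lifted, tipped or shoved more than 40 mm (height (world z) of press above 0.012 m or angle between press's own z axis and vertical above 0.1 rad or distance of press from where it was at the start of the episode above 0.04 m).
It fails at once if a bystander is lifted, or moved more than 30 mm (distance of any of salt, spice_red, yoghurt, white_mug, glass, lemon from where it was at the start of the episode above 0.03 m or height (world z) of any of salt, spice_red, yoghurt, white_mug, glass above 0.02 m).
It also fails if it takes over 42 s, if anything falls off the work surface, if the arm or the gripper's body presses on something with over 40 N, if the wrist force passes 120 N, or if a joint passes its speed limit or range.

## Robot

A 7-joint arm with a two-finger parallel gripper is mounted at the origin on the work surface; the furniture and walls round the work are solid. World frame = base frame: x ahead of the robot, y to its left, z up, the work surface at z = 0. Lengths are in mm, angles in rad, forces in N, time in s.
With the tool pointing down it reaches from about 425 to 1025 mm from the base axis. Payload 3.6 kg.
Tool frame: the origin (TCP) lies midway between the tips of the shut fingers; the grasp point (between the pads) lies 19 mm behind it; z points along the fingers, y is the line along which they close (so a half turn about z gives the same grasp; the last joint's range is limited). The gripper opens to 85 mm and grips with 20 to 120 N. Pads are 22 mm wide; open, the fingers measure 114 mm over their backs; the gripper's body (76 mm by 85 mm) begins 54 mm behind the grasp point. The pads swing forward as they close: fully open they stand 13 mm farther back than shut.
Start: joints at [1.244, 0.591, 0.048, 1.609, -0.033, 0.943, -0.034], TCP at [167.965, -705.278, 194.102] pointing down, gripper open.
Joint ranges: [-2.69, 2.69], [-0.47, 2.24], [-1.27, 1.36], [0.19, 2.51], [-1.53, 4.68], [0.08, 2.07], [-3.09, 3.09]. Speed limits (rad/s): [2.57, 2.57, 3.14, 3.14, 3.14, 3.14, 3.14].

## Interface

Orientations are given as a unit quaternion [x, y, z, w].
In Python, from rig import ctrl, vision, close_job gives the robot as it stands. The module is installed in compiled form; this text tells all that it offers.
- The arm moves only by the tool apply_moves, never from a script. Its argument "commands" is a list that holds one entry, the list of rows, each a list of 5 numbers: the finger opening in mm, from 0 to 85.4, then the shift along the tool's x, y, z in units of 40 mm (1.0 is 40 mm), then the turn about the tool's z in units of 6 degrees (1.0 is 6 degrees). In form: [[[hand, dx, dy, dz, turn], ...]]. A call has 1 to 8 rows; each row shifts and turns the commanded pose from where the row before left it, along the tool's axes as they then stand; what a row does not reach is not made up. A row lasts 1/10 s, in which the tool goes at most 50 mm and 8.59 degrees, less where a joint would pass 70% of its speed; a pose out of reach is approached as far as the arm can. A call is refused whole if a number of a shift passes 1 or a number of a turn 1, either way. A call with a gripper value outside its range is refused whole. The fingers move at their own pace and stop on an object; "force" is the grip in N (left out, the last holds). Time passes only in rows, so rows that do not move let the fingers close. It gives the time, the measured TCP pose, the force, the opening and the grip force at its end, in the units of the state.
- ctrl.read_state(): the state, without advancing time (a new reading comes with each control period).
- vision.capture(name): name is "side" or "top"; returns a dict with "image" (384x512x3 uint8, red, green, blue), "range_z" (384x512 float32, mm along the optical axis (not along the pixel's ray), 0 where there is no reading), "K" (3x3 intrinsics, pixels), "k1" (the pictures are not rectified: a ray, as slopes to the right and down, at radius r is drawn at 1 + k1 r^2 times it, then the intrinsics apply), "eye" and "rotation" of the camera in the world. Camera axes: x right, y down, z forward; pixel columns grow to the right and rows downward; lengths in mm; the calibration is good to about 2 mm. A picture is of the moment at which its call begins.
- close_job(): hands the job in; it is judged then, once.
The state is a dict: "t": time; "qpos": joint angles; "dq": joint speeds; "joint_torque": joint torques, N m; "tcp_pos": TCP position; "ee_rot": TCP orientation; "ft_force": force on the tool from outside, world axes, zero at the start; "moment": the same for the moment, N m; "grip_width": opening from 0.0 (shut) to 1.0 (fully open); "grip_force": force on a finger pad.
Only numpy, scipy, OpenCV 4.12 (cv2) and the standard library are available. Lean on these libraries where they do the work, as an engineer would, in place of code of your own. Each camera call takes 0.05 s, during which the arm holds its last target. There are 200 camera calls.

## Working session

There is one attempt and no reset: what is moved stays moved. The work goes in short steps, Python scripts to look and compute and a tool call to move; the robot and the scene stay as the last step left them, time stands still between calls to the robot, and variables do not carry over. Pictures are saved under pics/ and viewed, at most 10 in all, crops included, and the job is handed in when it is done.

Besides the shell and the picture viewer there is one more tool, called after "Call:" as name(argument=value, ...) on one line, values as JSON. apply_moves: Moves the arm, as the interface text tells. Its arguments: {"type":"object","properties":{"commands":{"type":"array"},"force":{"type":"number"}},"required":["commands"]}

```bash
mkdir -p pics
cat > h.py <<'E'
import numpy as np, cv2
from rig import ctrl, vision, close_job
def cap(n):
    c=vision.capture(n); return c
def points(c):
    h,w=c["range_z"].shape; K=np.array(c["K"],float)
    v,u=np.mgrid[:h,:w]
    d=np.stack([(u-K[0,2])/K[0,0],(v-K[1,2])/K[1,1]],-1)
    x=d.copy()
    for _ in range(20): x=d/(1+c["k1"]*(x**2).sum(-1,keepdims=True))
    z=c["range_z"][...,None]
    P=np.concatenate([x*z,z],-1)@np.array(c["rotation"]).T+np.array(c["eye"])
    P[c["range_z"]<=0]=np.nan
    return P
E
python3 - <<'E'
from h import *
s=ctrl.read_state();print(s)
ims=[]
for n in("side","top"):
    c=cap(n);cv2.imwrite(f"pics/{n}0.png",c["image"][...,::-1]);np.save(n+"P.npy",points(c));np.save(n+"I.npy",c["image"]);print(n,c["eye"],c["rotation"],c["k1"])
E
```

```text
{'t': 0.0, 'qpos': array([ 1.24351973,  0.59209362,  0.04830592,  1.60987694, -0.03328606,
        0.94266213, -0.03371951]), 'dq': array([-1.40009672e-03, -1.79866253e-03, -1.16780640e-03, -3.70068570e-05,
        8.54877284e-05,  4.20516263e-05,  8.66699832e-04]), 'joint_torque': array([ 2.36539872e-04, -5.48684764e+01,  1.54643867e+00, -1.98123139e+01,
        9.30556533e-03,  8.88020470e-03,  1.51684583e-05]), 'tcp_pos': array([ 167.726681  , -704.37918394,  192.93911174]), 'ee_rot': array([ 9.93172059e-01,  1.16653381e-01, -1.99901424e-04, -1.09971269e-03]), 'ft_force': array([-0.50621655,  0.59294947, -0.2883364 ]), 'moment': array([ 0.04491864,  0.03150325, -0.00450088]), 'grip_force': 0.0, 'grip_width': 0.9950643711984792}Traceback (most recent call last):
  File "<stdin>", line 5, in <module>
  File "h.py", line 12, in points
    P=np.concatenate([x*z,z],-1)@np.array(c["rotation"]).T+np.array(c["eye"])
      ~~~~~~~~~~~~~~~~~~~~~~~~~~^~~~~~~~~~~~~~~~~~~~~~~~~~
ValueError: matmul: Input operand 1 has a mismatch in its core dimension 0, with gufunc signature (n?,k),(k,m?)->(n?,m?) (size 4 is different from 3)
```

```bash
sed -i 's/np.array(c\["rotation"\]).T/R.from_quat(c["rotation"]).as_matrix().T/; 1a from scipy.spatial.transform import Rotation as R' h.py
python3 - <<'E'
from h import *
ims=[]
for n in("side","top"):
    c=cap(n);ims.append(c["image"][...,::-1]);P=points(c);np.save(n+"P.npy",P);np.save(n+"I.npy",c["image"])
    print(n,c["eye"],R.from_quat(c["rotation"]).as_matrix().round(2).tolist(),c["k1"],c["K"], np.nanmean(np.isnan(P[...,0])))
    cv2.imwrite(f"pics/{n}0.png",ims[-1])
E
```

```text
side [ 453.92787316 -951.12672773  741.79586872] [[1.0, -0.05, 0.05], [-0.07, -0.6, 0.8], [-0.01, -0.8, -0.6]] 0.023714196305100594 [[358.89744539   0.         256.49928358]
 [  0.         358.89744539 184.90180673]
 [  0.           0.           1.        ]] 0.0662384033203125
top [ 305.91434803 -104.55274985 1450.60736927] [[-0.01, -0.99, 0.17], [-1.0, 0.01, 0.0], [-0.0, -0.17, -0.99]] -0.10362706198420808 [[380.39502543   0.         261.12401654]
 [  0.         380.39502543 190.41347546]
 [  0.           0.           1.        ]] 0.0040283203125
```

View pics/side0.png

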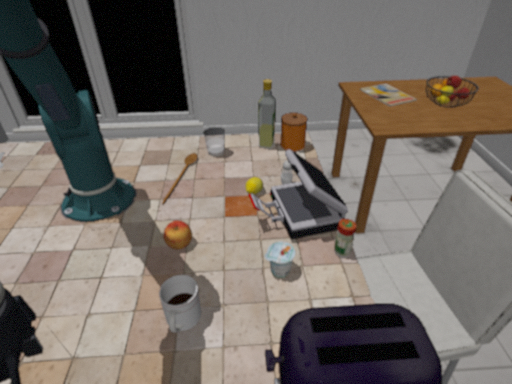

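View pics/top0.png

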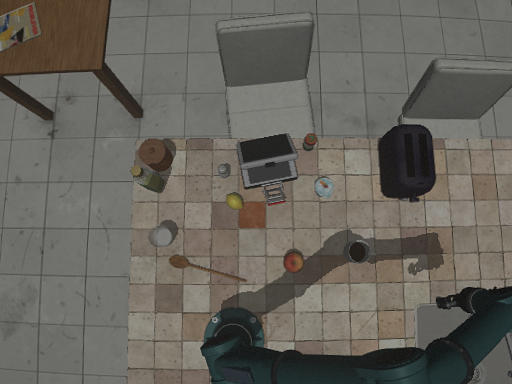

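Side view: press near (308,205), lid half open, red latch near (252,203), lemon (255,186), yoghurt (281,258), spice jar (344,237). Top view: press near (268,160), lever (274,193), lemon (234,200), yoghurt (324,186), salt (223,170), jar (310,142).

Run:
```python
from h import *
P=np.load("topP.npy");I=np.load("topI.npy")
sub=np.full(P.shape[:2],False);sub[125:215,205:345]=True
Z=P[...,2]
h=(Z>15)&(Z<300)&sub&(P[...,0]<1100)
n,l,st,ce=cv2.connectedComponentsWithStats(h.astype(np.uint8))
for i in range(1,n):
    if st[i,4]>40:
        p=P[l==i];print(i,st[i],p.min(0).round(),p.max(0).round(),np.median(p,0).round())
k=max(range(1,n),key=lambda i:st[i,4])
# lid: top 135-160 region; normals
m=(l==k)
p=P[m]
# lid plane RANSAC among z>95
q=p[p[:,2]>100]
rng=np.random.default_rng(0);best=0
for _ in range(500):
    a,b,c=q[rng.choice(len(q),3,False)];nn=np.cross(b-a,c-a);L=np.linalg.norm(nn)
    if L<500: continue
    nn/=L;inl=abs((q-a)@nn)<3
    if inl.sum()>best:best=inl.sum();B=inl
qq=q[B];c0=qq.mean(0);nn=np.linalg.svd(qq-c0)[2][2];nn*=np.sign(nn[2])
print("lid plane",len(q),best,c0,nn,"tilt",np.arccos(nn[2]),"yaw of tilt",np.arctan2(nn[1],nn[0]))
print("lid extent",qq.min(0),qq.max(0),"rms",np.std((qq-c0)@nn))
hull=cv2.minAreaRect(p[:,:2].astype(np.float32));print(hull)
for nme in("top","side"):
    Pn=np.load(nme+"P.npy");In=np.load(nme+"I.npy").astype(int)
    red=(In[...,0]>110)&(In[...,0]>2*In[...,1])&(In[...,0]>2*In[...,2])&(Pn[...,0]>500)&(Pn[...,0]<900)&(abs(Pn[...,1])<350)
    n2,l2,s2,_=cv2.connectedComponentsWithStats(red.astype(np.uint8))
    for i in range(1,n2):
        if s2[i,4]>5: r=Pn[l2==i];print(nme,s2[i],np.median(r,0).round(),r.min(0).round(),r.max(0).round())
# zoomed crops
S=np.load("sideI.npy");T=I
a=cv2.resize(S[140:250,230:360][...,::-1],(780,660)[:2])[:600];b=cv2.resize(T[125:215,215:335][...,::-1],(780,585))
cv2.imwrite("pics/zs.png",cv2.resize(S[140:240,230:360][...,::-1],(780,600)));cv2.imwrite("pics/zt.png",b)
```

```text
1 [ 237  133   62   73 2892] [ 481. -240.   15.] [754. -11. 191.] [ 629. -131.  103.]
2 [303 133  14  18 188] [ 704. -308.   16.] [ 748. -262.  112.] [ 719. -283.  102.]
3 [218 165  12  13 124] [598.  19.  18.] [634.  62.  93.] [613.  38.  77.]
4 [315 178  19  21 293] [ 509. -370.   21.] [ 585. -302.   77.] [ 549. -336.   68.]
5 [227 194  16  16 214] [474. -31.  21.] [532.  26.  59.] [502.  -2.  46.]
lid plane 1490 899 [ 675.04340195 -119.29265388  145.93042601] [0.63803404 0.12541855 0.75972545] tilt 0.7079055479053541 yaw of tilt 0.19409562179599574
lid extent [ 607.65013036 -224.60771141  100.0453721 ] [744.64548741 -26.12806572 187.37606072] rms 1.491585278543405
((613.01806640625, -134.07568359375), (258.99053955078125, 209.73960876464844), 11.27974796295166)
side [339 221  17  10  41] [ 720. -303.  108.] [ 709. -310.  103.] [ 747. -278.  112.]
```

View pics/zt.png

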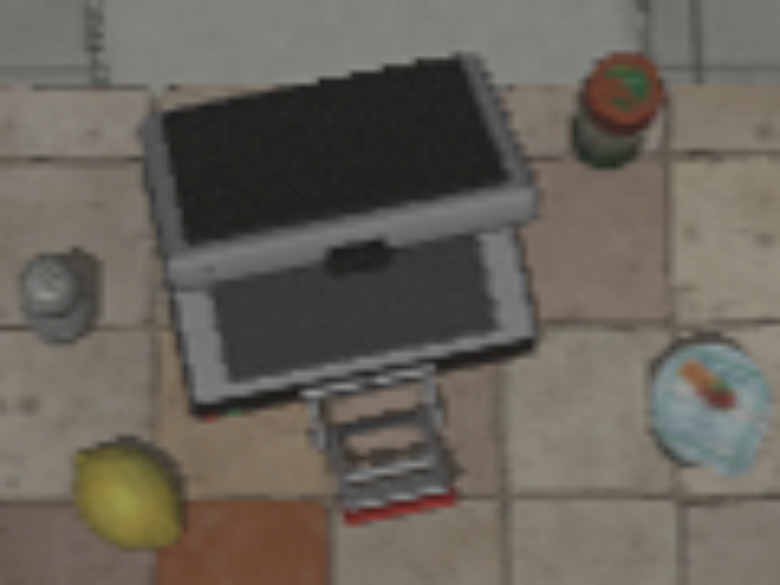

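View pics/zs.png

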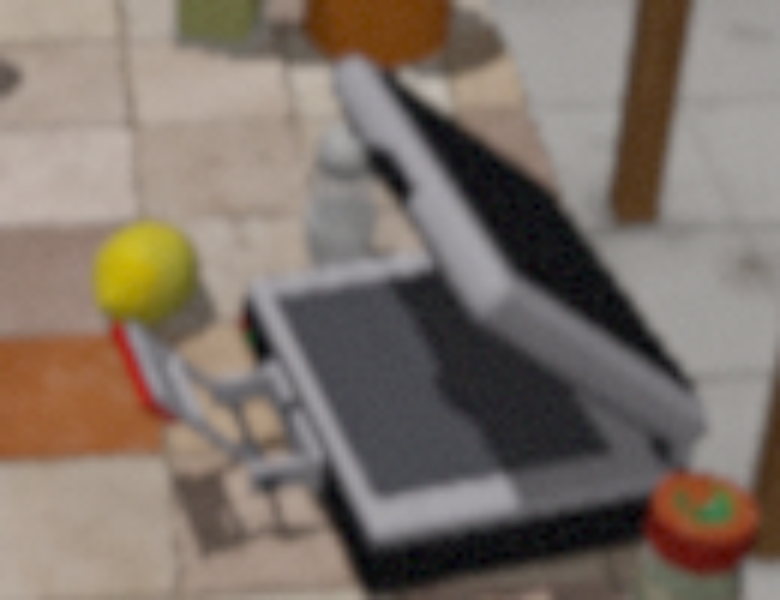

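Press at about (651, -126.5), yaw 0.196, with the lid at about 0.71 rad; the two estimates agree (plane offset 31.5 against 31). Next I raise the arm, shut the fingers and travel.

Call:
apply_moves(commands=[[[0,0,0,-0.9,0.36],[0,0,0,-0.9,0],[0,0,0,-0.9,0],[0,0.4,-0.32,0,0],[0,0.74,-0.59,0,0],[0,0.74,-0.59,0,0],[0,0.74,-0.59,0,0],[0,0.74,-0.59,0,0]]])

```text
t: 0.95
tcp_pos: [279.8, -571.7, 301.2]
ee_rot: [0.995, 0.098, -0.0, -0.001]
ft_force: [0.3, -0.2, -0.3]
grip_width: -0.001
grip_force: 0.0
```

Call:
apply_moves(commands=[[[0,0.74,-0.59,0,0],[0,0.74,-0.59,0,0],[0,0.74,-0.59,0,0],[0,0.74,-0.59,0,0],[0,0.74,-0.59,0,0],[0,0.74,-0.59,0,0],[0,0.74,-0.59,0,0],[0,0.74,-0.59,0,0]]])

```text
t: 1.75
tcp_pos: [474.7, -340.6, 301.3]
ee_rot: [0.995, 0.098, -0.0, -0.0]
ft_force: [1.0, -0.1, 0.3]
grip_width: 0.005
grip_force: 0.0
```

Call:
apply_moves(commands=[[[0,0.74,-0.59,0,0],[0,0.74,-0.59,0,0],[0,0.74,-0.59,0,0],[0,0.74,-0.59,0,0],[0,0.74,-0.59,0,0],[0,0.74,-0.59,0,0],[0,0.74,-0.59,0,0],[0,0,0,0,0]]])

```text
t: 2.55
tcp_pos: [648.4, -131.5, 301.0]
ee_rot: [0.995, 0.103, 0.001, -0.003]
ft_force: [-0.9, 0.9, -0.0]
grip_width: 0.002
grip_force: 0.0
```

Call:
apply_moves(commands=[[[0,0.2,-0.1,0.8,0],[0,0,0,0.8,0],[0,0,0,0.8,0],[0,0,0,0.4,0],[0,0,0,0.1,0],[0,0,0,0,0],[0,0,0,0,0]]])

```text
t: 3.25
tcp_pos: [653.2, -135.0, 187.2]
ee_rot: [0.995, 0.098, 0.001, 0.0]
ft_force: [-0.4, -0.4, -0.5]
grip_width: -0.0
grip_force: 0.0
```

Run:
```python
from h import *
for i in range(2):
    c=cap("side");s=ctrl.read_state();print(s["tcp_pos"],s["ft_force"],s["dq"].round(3))
cv2.imwrite("pics/s1.png",cv2.resize(c["image"][100:280,200:440][...,::-1],(800,600)))
```

```text
[ 653.416663   -134.94582502  187.51200884] [ 0.30118027 -0.01924248  0.75625608] [-0.002 -0.003 -0.001 -0.002 -0.    -0.001 -0.001]
[ 653.49466995 -134.92491989  187.63263394] [-0.38025491 -0.64447738  0.35008756] [-0.001 -0.001 -0.     0.001  0.001 -0.001 -0.001]
```

View pics/s1.png

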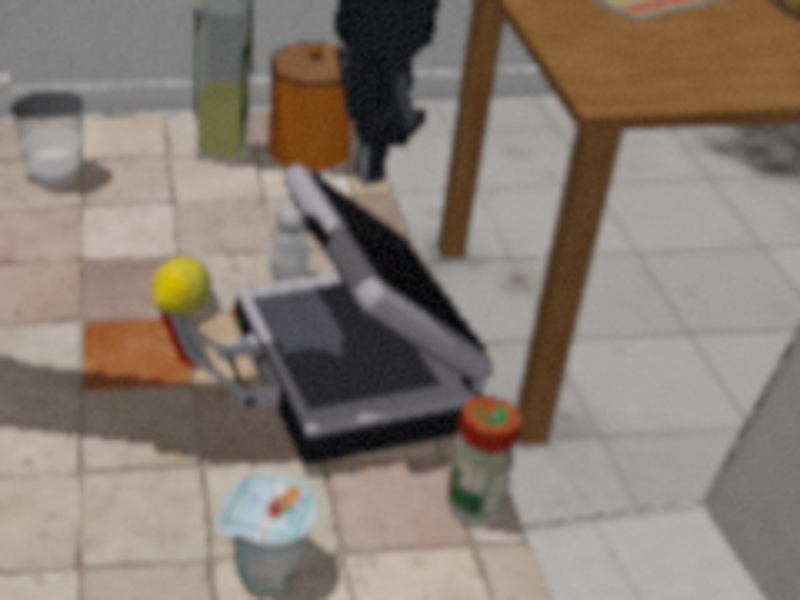

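The gripper tip shows near crop (370,175), higher than I expected against the lid middle at about (355,235). I'll check by projection.

```bash
cat >> h.py <<'E'
def proj(c,p):
    q=R.from_quat(c["rotation"]).inv().apply(np.atleast_2d(p)-np.array(c["eye"]))
    a=q[:,:2]/q[:,2:];a=a*(1+c["k1"]*(a**2).sum(1,keepdims=True));K=np.array(c["K"])
    return a*[K[0,0],K[1,1]]+K[:2,2]
E
python3 - <<'E'
from h import *
ps=np.array([651,-126.5,0])+R.from_euler('z',.196).apply([[-2.4,0,168.3],[-80,105,52],[-80,-105,52],[80,-105,52],[-160,0,83]])
for n in("side","top"):
    c=cap(n);s=ctrl.read_state();print(n,proj(c,s["tcp_pos"]).round(),proj(c,ps).round().tolist())
    P=points(c);I=c["image"]
    if n=="side":
        print(proj(c,s["tcp_pos"])*1,"crop",(proj(c,s["tcp_pos"])-[200,100])*10/3)
        for r in range(130,165,4): print(r,P[r,308:318:3].round().tolist(), I[r,311])
        print((proj(c,ps)-[200,100])*10/3)
E
```

```text
side [[309. 166.]] [[306.0, 170.0], [268.0, 186.0], [290.0, 231.0], [344.0, 220.0], [252.0, 203.0]]
[[308.86417726 166.17517604]] crop [[362.88059087 220.58392013]]
130 [[639.0, -146.0, 306.0], [645.0, -154.0, 310.0], [650.0, -166.0, 316.0], [657.0, -166.0, 316.0]] [19 23 26]
134 [[639.0, -150.0, 297.0], [647.0, -152.0, 298.0], [654.0, -152.0, 297.0], [653.0, -188.0, 317.0]] [21 24 29]
138 [[644.0, -136.0, 277.0], [648.0, -151.0, 285.0], [650.0, -174.0, 298.0], [653.0, -191.0, 308.0]] [18 20 25]
142 [[645.0, -133.0, 264.0], [646.0, -160.0, 279.0], [650.0, -177.0, 289.0], [661.0, -163.0, 280.0]] [19 18 25]
146 [[nan, nan, nan], [650.0, -148.0, 260.0], [659.0, -146.0, 259.0], [1180.0, 1792.0, -907.0]] [29 32 33]
150 [[645.0, -143.0, 245.0], [651.0, -151.0, 249.0], [660.0, -146.0, 246.0], [nan, nan, nan]] [28 30 32]
154 [[646.0, -144.0, 233.0], [654.0, -141.0, 231.0], [662.0, -142.0, 231.0], [1156.0, 1670.0, -914.0]] [85 80 79]
158 [[725.0, 186.0, 7.0], [738.0, 190.0, 4.0], [750.0, 191.0, 3.0], [760.0, 185.0, 6.0]] [153 135 119]
162 [[669.0, -54.0, 148.0], [732.0, 161.0, 5.0], [743.0, 158.0, 7.0], [754.0, 156.0, 7.0]] [145 126 116]
[[353.71246317 234.56730748]
 [228.00776773 287.42338718]
 [301.62388102 435.25664656]
 [479.81837255 400.08920843]
 [174.69932925 344.27163539]]
top [[270. 152.]] [[268.0, 154.0], [244.0, 188.0], [299.0, 177.0], [290.0, 137.0], [276.0, 202.0]]
```

Run:
```python
from h import *
c=cap("side");P=points(c);s=ctrl.read_state();t=s["tcp_pos"];print(t,s["grip_width"])
P0=np.load("sideP.npy");I0=np.load("sideI.npy");t0=np.array([168,-704.4,193])
print("proj t0",proj(c,t0))
for Q,tt,dk in((P0,t0,I0),(P,t,c["image"])):
    m=(np.linalg.norm(Q[...,:2]-tt[:2],axis=-1)<70)&(Q[...,2]>100)&(dk.max(-1)<70)
    q=Q[m]; print(m.sum(), np.percentile(q[:,2],[0,1,3,10,50]).round())
    k=q[np.argsort(q[:,2])[:12]];print(k.round().tolist())
cv2.imwrite("pics/s2.png",np.hstack([cv2.resize(c["image"][60:190,260:360][...,::-1],(400,520),interpolation=0),cv2.resize(I0[270:384,0:90][...,::-1],(400,520),interpolation=0)]))
```

```text
[ 653.07412996 -134.84211995  187.12470638] 0.0005705393321717146
proj t0 [[ 42.42633445 403.39143762]]
2503 [248. 252. 259. 281. 365.]
[[154.0, -664.0, 248.0], [167.0, -661.0, 248.0], [161.0, -663.0, 249.0], [163.0, -662.0, 249.0], [150.0, -664.0, 249.0], [157.0, -663.0, 249.0], [156.0, -665.0, 249.0], [159.0, -664.0, 249.0], [153.0, -664.0, 250.0], [158.0, -663.0, 250.0], [167.0, -661.0, 250.0], [165.0, -663.0, 250.0]]
4210 [115. 132. 153. 262. 474.]
[[721.0, -135.0, 115.0], [719.0, -121.0, 115.0], [719.0, -132.0, 116.0], [714.0, -102.0, 116.0], [716.0, -118.0, 117.0], [721.0, -148.0, 118.0], [711.0, -98.0, 118.0], [714.0, -114.0, 118.0], [714.0, -126.0, 119.0], [709.0, -95.0, 119.0], [718.0, -146.0, 120.0], [711.0, -111.0, 120.0]]
```

View pics/s2.png

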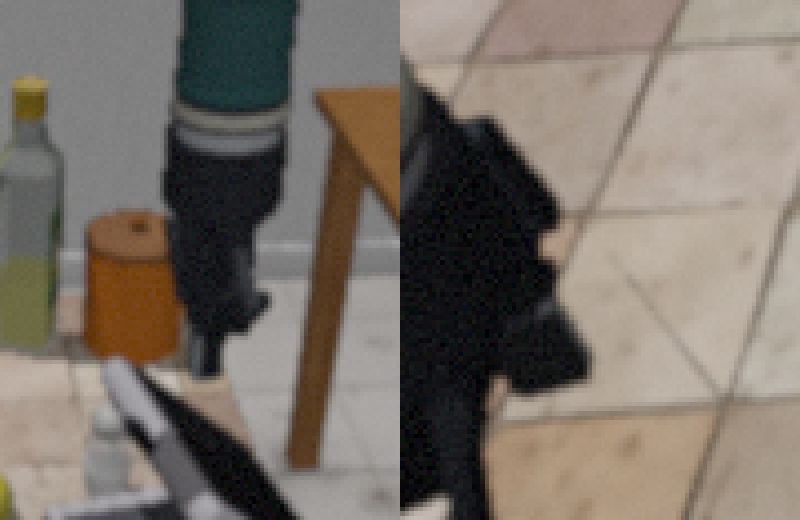

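The right half of the picture is the start frame and the left half is now. The shut fingertips end at crop (205,375), with background below. They look about 40 mm higher than the reported TCP. I'll settle this by touch, going down gently and watching the force.

Call:
apply_moves(commands=[[[0,0,-0.2,0,0],[0,0,0,0.1,0],[0,0,0,0.1,0],[0,0,0,0.1,0],[0,0,0,0.1,0],[0,0,0,0,0],[0,0,0,0,0]]])

```text
t: 4.2
tcp_pos: [650.8, -127.0, 169.8]
ee_rot: [0.995, 0.098, -0.0, -0.0]
ft_force: [0.1, -0.2, -0.5]
grip_width: -0.0
grip_force: 0.0
```

Call:
apply_moves(commands=[[[0,0,0,0.1,0],[0,0,0,0.1,0],[0,0,0,0.1,0],[0,0,0,0.1,0],[0,0,0,0,0]]])

```text
t: 4.7
tcp_pos: [650.3, -126.8, 153.2]
ee_rot: [0.995, 0.098, -0.001, -0.0]
ft_force: [-0.5, 0.2, 0.0]
grip_width: 0.004
grip_force: 0.0
```

```bash
cat > m.py <<'E'
from h import *
c=cap("side");s=ctrl.read_state();print(s["tcp_pos"],s["ft_force"],s["moment"])
P=points(c);I=c["image"].astype(int)
d=np.linalg.norm(P-np.array([0,0,0]),axis=-1)
m=(I.max(-1)<75)&(np.linalg.norm(P[...,:2]-s["tcp_pos"][:2],axis=-1)<55)&(P[...,2]>s["tcp_pos"][2]-60)
# lowest gripper pixels in the columns about the projected tcp
u,v=proj(c,s["tcp_pos"])[0].round().astype(int);print("proj",u,v)
for r in range(v-30,v+8,2): print(r,[("%d"%I[r,k].mean())+":"+("%.0f,%.0f"%(P[r,k,1],P[r,k,2]) if P[r,k,0]==P[r,k,0] else "-") for k in range(u-4,u+9,4)])
E
python3 m.py
```

```text
[ 650.58331021 -126.84566047  153.59414641] [ 0.98813263 -0.02264362 -0.05448536] [ 0.03050401 -0.01413162 -0.01259443]
proj 306 175
145 ['47:260,21', '19:-145,262', '22:-143,260', '30:-182,283']
147 ['60:260,12', '31:-135,250', '19:-121,241', '15:-181,277']
149 ['94:259,3', '20:-135,244', '21:-161,259', '14:-181,271']
151 ['108:242,5', '30:-139,239', '23:-161,253', '18:-174,260']
153 ['168:227,5', '56:-136,231', '13:-162,247', '62:-156,243']
155 ['189:210,6', '77:-138,226', '20:-133,222', '141:209,5']
157 ['132:-47,162', '75:-136,219', '30:-142,222', '137:198,3']
159 ['29:-74,172', '79:-134,211', '26:-139,214', '131:185,2']
161 ['20:-95,179', '86:-132,203', '20:-137,206', '136:169,3']
163 ['29:-114,185', '84:-137,200', '46:-134,197', '136:157,3']
165 ['62:-121,183', '51:-105,172', '35:-73,149', '108:-36,124']
167 ['74:-131,183', '20:-128,180', '12:-94,157', '42:-56,130']
169 ['91:-147,187', '22:-143,184', '15:-', '11:-82,141']
171 ['93:-153,185', '43:-152,183', '11:-137,173', '15:-105,150']
173 ['96:-162,184', '75:-', '8:-156,179', '7:-127,158']
175 ['92:-168,183', '92:-176,187', '14:-174,186', '14:-149,167']
177 ['94:-176,181', '93:-182,185', '46:-181,183', '10:-169,174']
179 ['82:-180,177', '95:-189,184', '74:-194,186', '15:-188,181']
181 ['79:-182,172', '94:-195,181', '108:-202,186', '22:-198,183']
```

The visible tip is consistently about 42 mm above the reported TCP. I'll keep going down under force control.

Call:
apply_moves(commands=[[[0,0,0,0.1,0],[0,0,0,0.1,0],[0,0,0,0.1,0],[0,0,0,0.1,0],[0,0,0,0,0]]])

```text
t: 5.25
tcp_pos: [651.0, -126.8, 137.6]
ee_rot: [0.995, 0.098, -0.0, -0.0]
ft_force: [0.9, 0.2, -0.3]
grip_width: 0.002
grip_force: 0.0
```

Call:
apply_moves(commands=[[[0,0,0,0.1,0],[0,0,0,0.1,0],[0,0,0,0.1,0],[0,0,0,0,0]]])

```text
t: 5.65
tcp_pos: [650.5, -127.0, 125.3]
ee_rot: [0.995, 0.098, -0.001, -0.0]
ft_force: [0.9, -1.1, -0.5]
grip_width: 0.002
grip_force: 0.0
```

```bash
cat > lid.py <<'E'
from h import *
def lidfit(c,px=651,py=-126.5,yaw=.196):
    P=points(c)
    L=R.from_euler('z',-yaw).apply((P.reshape(-1,3)-[px,py,0])).reshape(P.shape)
    return L
E
python3 - <<'E'
from lid import *
c=cap("side");s=ctrl.read_state();print(s["tcp_pos"],s["ft_force"])
L=lidfit(c);I=c["image"]
print("tcp in press",R.from_euler('z',-.196).apply(s["tcp_pos"]-[651,-126.5,0]))
# lid top-face dark pts on near side: y in -90..-30
m=(I.max(-1)<60)&(L[...,1]>-95)&(L[...,1]<-30)&(L[...,0]>-60)&(L[...,0]<110)&(L[...,2]>85)&(L[...,2]<220)
q=L[m]; print(m.sum()); a=np.polyfit(q[:,0],q[:,2],1);print("slope",a,np.arctan(-a[0]),"std",np.std(q[:,2]-np.polyval(a,q[:,0])))
cv2.imwrite("pics/s3.png",cv2.resize(c["image"][110:230,240:360][...,::-1],(600,600),interpolation=cv2.INTER_CUBIC))
E
```

```text
[ 650.28067351 -126.86779247  125.38212025] [-0.23543877  0.42935416 -0.02690792]
tcp in press [ -0.77718051  -0.22066347 125.38212025]
308
slope [ -0.77698518 161.21871764] 0.6605491271571637 std 9.187333377672815
```

View pics/s3.png

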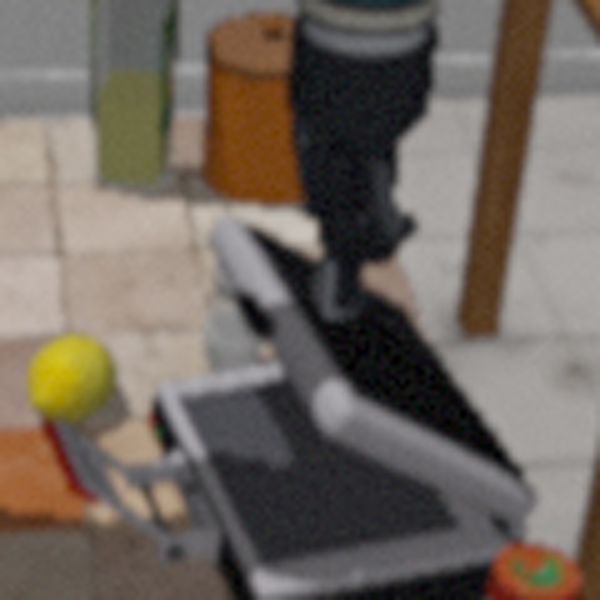

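Tip at about crop (342,318), just at the lid top near its front middle. I continue down.

Call:
apply_moves(commands=[[[0,0,0,0.1,0],[0,0,0,0.1,0],[0,0,0,0,0]]])

```text
t: 6.0
tcp_pos: [650.6, -126.9, 117.4]
ee_rot: [0.995, 0.098, -0.0, -0.0]
ft_force: [0.4, -0.1, 0.1]
grip_width: 0.001
grip_force: 0.0
```

Call:
apply_moves(commands=[[[0,0,0,0.1,0],[0,0,0,0.1,0],[0,0,0,0,0]]])

```text
t: 6.3
tcp_pos: [650.5, -126.9, 109.3]
ee_rot: [0.995, 0.098, -0.0, -0.0]
ft_force: [0.2, 0.3, 0.7]
grip_width: 0.002
grip_force: 0.0
```

Run:
```python
from lid import *
for n in ("side","top"):
    c=cap(n);s=ctrl.read_state();L=lidfit(c);I=c["image"]
    # lid top face by dark colour, both flanks away from the gripper
    for lo,hi in((-95,-45),(45,95)):
        m=(I.max(-1)<60)&(L[...,1]>lo)&(L[...,1]<hi)&(L[...,0]>-50)&(L[...,0]<70)&(L[...,2]>75)&(L[...,2]<200)
        q=L[m]
        if len(q)<30: print(n,lo,len(q));continue
        A=np.polyfit(q[:,0],q[:,2],1)
        for _ in range(3):
            r=abs(q[:,2]-np.polyval(A,q[:,0]));k=r<6;A=np.polyfit(q[k,0],q[k,2],1)
        print(n,lo,len(q),k.sum(),"theta",np.arctan(-A[0]),"z at x=0",A[1])
    if n=="side":
        cv2.imwrite("pics/s4.png",cv2.resize(c["image"][110:230,240:360][...,::-1],(600,600),interpolation=cv2.INTER_CUBIC))
print(s["ft_force"],s["joint_torque"])
```

```text
side -95 272 272 theta 0.5324029039028525 z at x=0 144.32947544118463
side 45 86 86 theta 0.5336516405817234 z at x=0 144.99605463265863
top -95 105 101 theta 0.5246809638869387 z at x=0 138.65479931028977
top 45 236 232 theta 0.534548673474767 z at x=0 138.72670613629012
[ 0.66402753 -0.31022778 -0.04491885] [ 1.65627961e-02 -5.22519922e+01 -7.73519967e-01 -1.62008697e+01
  1.19281755e-02 -1.14815982e-02 -1.51691575e-04]
```

View pics/s4.png

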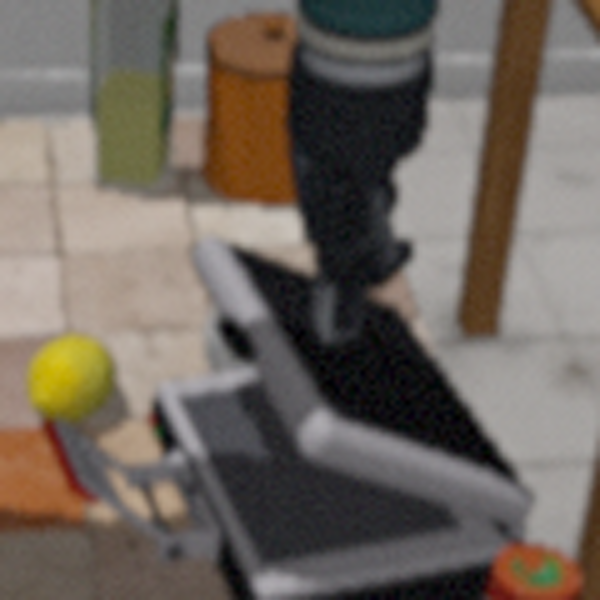

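The lid has moved: it is now at 0.53 rad and the tip rests on its top at crop (340,335). So the force reading does not show contact, and the true tip z is the reported z plus about 39 to 40 mm. I'll rely on geometry and cameras, following the lid's arc down.

Call:
apply_moves(commands=[[[0,-0.15,0,0.2,0],[0,-0.15,0,0.2,0],[0,-0.15,0,0.2,0],[0,-0.15,0,0.2,0],[0,-0.15,0,0.2,0],[0,-0.15,0,0.15,0],[0,0,0,0,0]]])

```text
t: 7.1
tcp_pos: [612.8, -134.3, 62.6]
ee_rot: [0.995, 0.098, -0.002, -0.0]
ft_force: [-0.3, -0.8, 0.4]
grip_width: 0.006
grip_force: 0.0
```

```bash
cat > th.py <<'E'
from lid import *
for n in ("side","top"):
    c=cap(n);s=ctrl.read_state();L=lidfit(c);I=c["image"]
    for lo,hi in((-85,-40),(40,85)):
        m=(I.max(-1)<60)&(L[...,1]>lo)&(L[...,1]<hi)&(L[...,0]>-65)&(L[...,0]<60)&(L[...,2]>70)&(L[...,2]<200)
        q=L[m]
        if len(q)<30: print(n,lo,len(q));continue
        A=np.polyfit(q[:,0],q[:,2],1)
        for _ in range(3):
            k=abs(q[:,2]-np.polyval(A,q[:,0]))<6;A=np.polyfit(q[k,0],q[k,2],1)
        print(n,lo,len(q),k.sum(),"theta",np.arctan(-A[0]),"z at x=0",A[1],"z at -60",np.polyval(A,-60))
print(s["t"],"tcp in press",R.from_euler('z',-.196).apply(s["tcp_pos"]-[651,-126.5,0]),s["ft_force"],s["moment"])
E
python3 th.py
```

```text
side -85 543 456 theta 0.08453604366497659 z at x=0 98.33061791301827 z at -60 103.41489764203591
side 40 157 154 theta 0.0866560238810055 z at x=0 98.59623321731704 z at -60 103.80864832448694
top -85 75 69 theta 0.07833735004014612 z at x=0 94.19485785963539 z at -60 98.90473724166334
top 40 354 326 theta 0.08968155461565759 z at x=0 93.67400468598935 z at -60 99.06937030636718
7.2 tcp in press [-36.83951874  -0.34525543  63.74499654] [0.74442497 0.36697999 0.58122537] [ 0.01519034 -0.03323797 -0.00532997]
```

Call:
apply_moves(commands=[[[0,-0.15,0,0.1,0],[0,0,0,0.1,0],[0,0,0,0.1,0],[0,0,0,0,0],[0,0,0,0,0]]])

```text
t: 7.7
tcp_pos: [609.8, -135.0, 51.9]
ee_rot: [0.995, 0.098, -0.0, -0.0]
ft_force: [1.1, 0.3, -0.5]
grip_width: -0.003
grip_force: 0.0
```

```bash
python3 th.py
```

```text
side -85 559 467 theta 0.0011298862714187482 z at x=0 91.30872887951341 z at -60 91.37652208464777
side 40 157 156 theta -0.0014175069887523354 z at x=0 91.53834484777778 z at -60 91.45329437148791
top -85 69 67 theta 0.005003497685667525 z at x=0 86.87331177315663 z at -60 87.17352413957197
top 40 363 322 theta 0.008970896464727622 z at x=0 87.01579290342026 z at -60 87.55406113078246
7.8 tcp in press [-41.86554051  -0.29753383  52.11426763] [0.31574631 0.20840136 0.51837775] [-0.00974563  0.01328873 -0.04893497]
```

The lid is shut (about 0.003 rad). A small extra push, then I lift, travel to the front and go down ahead of the lever.

Call:
apply_moves(commands=[[[0,0,0,0.06,0],[0,0,0,0,0],[0,0,0,-0.4,0],[0,0,0,-0.6,0],[0,0,0,-0.7,0],[0,-0.6,0,0,0],[0,-0.8,0,0,0],[0,-0.8,0,0,0]]])

```text
t: 8.6
tcp_pos: [523.3, -152.4, 118.9]
ee_rot: [0.995, 0.098, 0.001, 0.0]
ft_force: [-0.3, -1.2, 0.3]
grip_width: 0.003
grip_force: 0.0
```

Call:
apply_moves(commands=[[[0,-0.8,0,0,0],[0,-0.8,0,0,0],[0,-0.1,0,0,0],[0,0,0,0,0],[0,0,0,0,0]]])

```text
t: 9.1
tcp_pos: [458.9, -165.4, 118.4]
ee_rot: [0.995, 0.098, 0.002, 0.0]
ft_force: [0.9, 0.4, 0.6]
grip_width: 0.001
grip_force: 0.0
```

```bash
cat > red.py <<'E'
from lid import *
for n in("side","top"):
    c=cap(n);I=c["image"].astype(int);L=lidfit(c)
    red=(I[...,0]>80)&(I[...,0]>2*I[...,1])&(I[...,0]>2*I[...,2])&(L[...,0]>-190)&(L[...,0]<-60)&(abs(L[...,1])<45)&(L[...,2]>50)
    q=L[red]
    if len(q): print(n,len(q),"red pad in press frame med",np.median(q,0).round(1),q.min(0).round(),q.max(0).round())
E
python3 th.py; python3 red.py; python3 m.py|cut -c1-110
```

```text
side -85 462 462 theta 0.0005266733928513899 z at x=0 91.1376715684201 z at -60 91.16927197491302
side 40 285 285 theta 0.0019703590007214 z at x=0 91.4501715613088 z at -60 91.56839325434339
top -85 394 382 theta 0.008329312757874314 z at x=0 86.77422046253864 z at -60 87.2739907856616
top 40 405 389 theta -0.0011360268604585588 z at x=0 86.85424995613563 z at -60 86.78608831518595
9.2 tcp in press [-195.9952054    -0.53123398  118.11033798] [ 0.28105567 -0.08297788 -0.09273875] [ 0.01074958 -0.02973949 -0.04577262]
side 27 red pad in press frame med [-163.1  -12.4   97.3] [-166.  -31.   90.] [-158.   23.   99.]
[ 457.81488928 -165.15258961  117.70671996] [-0.0516047   0.23639728 -0.08077806] [-0.02172763  0.00504811  0.
proj 239 196
166 ['22:-184,232', '24:-179,228', '61:-221,255', '134:-217,252']
168 ['29:-184,225', '26:-227,254', '57:-223,251', '42:-220,248']
170 ['35:-175,213', '25:-226,247', '53:-228,248', '38:-224,245']
172 ['86:-176,207', '16:-226,241', '41:-220,237', '81:-214,232']
174 ['119:-174,200', '17:-214,227', '24:-206,221', '142:104,3']
176 ['119:-169,190', '17:-201,212', '57:-194,206', '155:94,1']
178 ['101:-164,179', '24:-178,189', '91:-171,183', '133:82,1']
180 ['98:-162,171', '28:-179,183', '84:-169,175', '137:5,48']
182 ['105:-164,166', '30:-179,177', '80:-168,168', '137:-8,50']
184 ['117:48,3', '31:-176,168', '98:-167,160', '130:-15,47']
186 ['132:34,4', '106:35,3', '135:33,4', '128:-20,42']
188 ['134:26,2', '140:22,4', '140:23,3', '126:-22,36']
190 ['140:14,2', '142:11,4', '141:8,5', '119:-31,34']
192 ['139:2,3', '141:1,3', '144:-1,4', '121:2,1']
194 ['134:-9,3', '138:-7,1', '143:-12,4', '132:-13,4']
196 ['109:-19,3', '111:-18,1', '113:-21,3', '105:-27,7']
198 ['99:-33,6', '104:-35,6', '103:-32,3', '109:-34,4']
200 ['102:-41,3', '108:-43,5', '107:-44,5', '108:-42,2']
202 ['99:-51,3', '121:-52,4', '114:-54,4', '108:-54,3']
```

Lid shut, latch still open; the pad top is seen at about x=-163, z=97, and the true tip z is about 158 to 160 (reported 118). I go down so the true tip height is about 84.

Call:
apply_moves(commands=[[[0,0,0,0.5,0],[0,0,0,0.6,0],[0,0,0,0.5,0],[0,0,0,0.25,0],[0,0,0,0,0],[0,0,0,0,0]]])

```text
t: 9.95
tcp_pos: [457.2, -165.4, 43.9]
ee_rot: [0.995, 0.098, 0.0, 0.0]
ft_force: [-1.5, 0.2, 1.3]
grip_width: -0.003
grip_force: 0.0
```

```bash
python3 red.py
python3 - <<'E'
from h import *
c=cap("side");s=ctrl.read_state();print(s["tcp_pos"],proj(c,s["tcp_pos"]+[0,0,40]),s["ft_force"])
cv2.imwrite("pics/s5.png",cv2.resize(c["image"][140:240,200:320][...,::-1],(720,600),interpolation=cv2.INTER_CUBIC))
E
```

```text
side 29 red pad in press frame med [-162.9  -12.4   96.7] [-165.  -32.   87.] [-155.   26.   99.]
[ 457.4852798  -165.68451596   44.53536527] [[239.74308898 205.28847196]] [0.17088417 0.46731557 0.59338277]
```

View pics/s5.png

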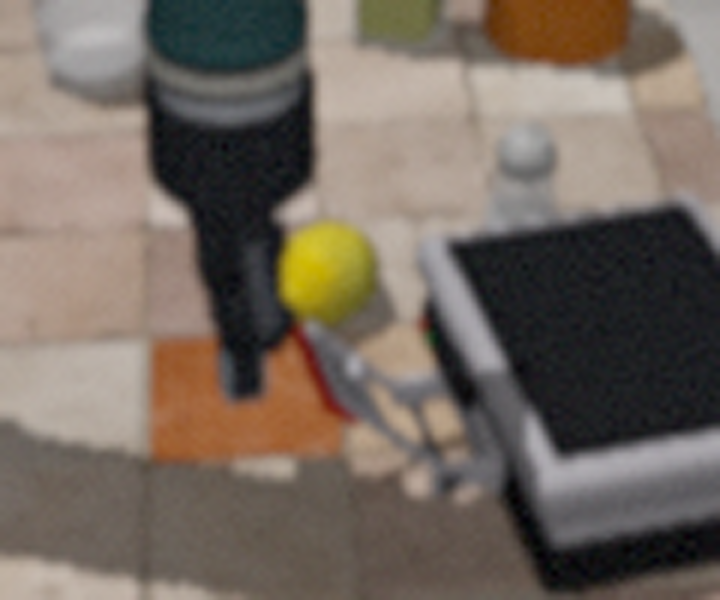

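The tip sits at (243,398), just in front of the red pad (290–350, 330–415), at a true z of about 81. I push forward, rising along the way.

Call:
apply_moves(commands=[[[0,0.3,0,0,0],[0,0.15,0,-0.05,0],[0,0.15,0,-0.06,0],[0,0.15,0,-0.07,0],[0,0.15,0,-0.07,0],[0,0.15,0,-0.07,0],[0,0,0,0,0]]])

```text
t: 10.8
tcp_pos: [495.7, -157.7, 56.8]
ee_rot: [0.995, 0.097, -0.002, -0.0]
ft_force: [-3.8, -1.3, 3.5]
grip_width: 0.002
grip_force: 2.0
```

```bash
python3 red.py; python3 th.py
```

```text
side 11 red pad in press frame med [-143.2  -17.6  111.7] [-145.  -32.  109.] [-141.    0.  113.]
side -85 464 464 theta -0.0034062158941756534 z at x=0 91.13556151982735 z at -60 90.9311877757739
side 40 287 287 theta -0.0007256841541589502 z at x=0 91.37839685575356 z at -60 91.33485579886087
top -85 386 364 theta -0.0026247580690831993 z at x=0 86.97266396192252 z at -60 86.81517811611873
top 40 402 390 theta 0.003366447843966173 z at x=0 86.88240343839773 z at -60 87.08439107207629
11.0 tcp in press [-156.59798875   -0.31559321   56.5447378 ] [-3.13333764 -0.20780607  2.8922391 ] [-0.21887513  0.6909039  -0.00710039]
```

Call:
apply_moves(commands=[[[0,0.15,0,-0.05,0],[0,0.15,0,-0.04,0],[0,0.15,0,-0.04,0],[0,0.15,0,-0.03,0],[0,0.1,0,0,0],[0,0,0,0,0]]])

```text
t: 11.6
tcp_pos: [526.9, -151.4, 63.0]
ee_rot: [0.995, 0.098, 0.001, 0.0]
ft_force: [0.5, -0.6, -0.0]
grip_width: -0.003
grip_force: 0.0
```

```bash
python3 red.py; python3 th.py
```

```text
side 39 red pad in press frame med [-90.6 -21.8 118.4] [-95. -32. 101.] [-86.  18. 122.]
side -85 461 461 theta -0.0024314039716187316 z at x=0 91.20264047084297 z at -60 91.05675594506931
side 40 284 284 theta 0.00239376813144646 z at x=0 91.40607178387147 z at -60 91.54969814609073
top -85 260 249 theta 0.014527722635286589 z at x=0 87.43020079450608 z at -60 88.30192548069081
top 40 402 386 theta 0.0020612301980352217 z at x=0 86.70401547740354 z at -60 86.8276894644357
11.8 tcp in press [-128.6339671    -0.34962477   62.75235342] [-0.20333134  0.37187225 -0.23259429] [-0.05865336  0.01706499 -0.06445519]
```

The latch snapped over (pad at x≈-91, clear of the fingers). I back off and rise.

Call:
apply_moves(commands=[[[0,-0.5,0,0,0],[0,-0.8,0,0,0],[0,-0.6,0,-0.2,0],[0,0,0,-0.8,0],[0,0,0,-0.8,0],[0,0,0,-0.8,0],[0,0,0,0,0],[0,0,0,0,0]]])

```text
t: 12.6
tcp_pos: [450.8, -166.9, 167.4]
ee_rot: [0.995, 0.098, 0.001, 0.0]
ft_force: [-0.9, 0.3, -1.0]
grip_width: 0.002
grip_force: 0.0
```

```bash
python3 red.py; python3 th.py
python3 - <<'E'
from h import *
c=cap("side");cv2.imwrite("pics/s6.png",cv2.resize(c["image"][120:280,200:400][...,::-1],(750,600),interpolation=cv2.INTER_CUBIC))
E
```

```text
side 60 red pad in press frame med [-90.4  -6.1 117.9] [-93. -32. 100.] [-82.  25. 122.]
top 14 red pad in press frame med [-91.5  22.4 115.4] [-96.   6. 109.] [-89.  32. 122.]
side -85 463 463 theta 0.0016465199158405158 z at x=0 91.15986822863945 z at -60 91.25865951286521
side 40 283 283 theta 0.0005340573506014386 z at x=0 91.34005503587674 z at -60 91.37209847995928
top -85 394 386 theta -0.002877037037353153 z at x=0 87.02117686231288 z at -60 86.84855416378572
top 40 402 387 theta -0.00468231780936669 z at x=0 86.70528009221967 z at -60 86.42433897052757
12.8 tcp in press [-2.05261963e+02  1.34863516e-01  1.65652308e+02] [-0.22410956  0.29267683  0.78145349] [ 0.02493396 -0.05836191 -0.03019638]
```

View pics/s6.png

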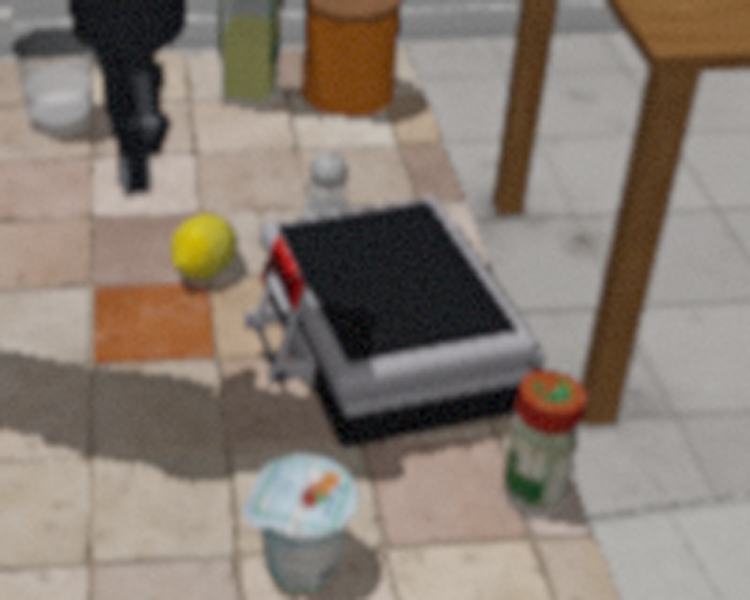

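The lid is shut and the red lever (270–300, 240–300) leans back against it. Lemon, salt, jar and yoghurt are in place, and the gripper is clear at (135,190).

```bash
python3 -c "
from h import *
print(close_job())"
```

```text
the job is handed in; nothing more can be done
None
```

The press lid is shut and the latch is snapped over into its locked position, both confirmed in the last camera check; the press and nearby items look undisturbed, the gripper is clear, and the job is handed in, though the hand-in returned no verdict.

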